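Fit the slicer's blade insert and lock its leg at the mark

ROBOT

A 7-joint arm with a two-finger parallel gripper is mounted at the origin on a cart in front of the work surface, level with it; the furniture and walls round the work are solid. World frame = base frame: x ahead of the robot, y to its left, z up, the work surface at z = 0. Lengths are in m, angles in rad, forces in N, time in s.
With the tool pointing down it reaches from about 0.425 to 0.825 m from the base axis. Payload 3.6 kg.
Tool frame: the origin (TCP) lies at the very end of the fingers, on their centre line; the grasp point (between the pads) lies behind it (arm.grip_depth is the z of the grasp point in the tool frame, in m); z points along the fingers, y is the line along which they close (so a half turn about z gives the same grasp; the last joint's range is limited). The gripper opens to 93 mm and grips with 3 to 60 N. Pads are 15 mm wide; open, the fingers measure 128 mm over their backs; the gripper's body (75 mm by 188 mm) begins 65 mm behind the grasp point.
Start: joints at [1.087, 0.615, -0.013, 1.423, 0.008, 1.103, -0.04], TCP at [0.287, -0.583, 0.219] pointing down, gripper open.
Joint ranges: [-3.12, 3.12], [-0.3, 2.06], [-1.34, 1.32], [0.26, 2.42], [-1.36, 4.5], [0.01, 1.98], [-2.84, 2.84]. Speed limits (rad/s): [2.79, 2.79, 3.14, 3.14, 3.14, 3.14, 3.14].

INTERFACE

Orientations are given as a 3x3 rotation matrix whose columns are the frame's x, y, z axes.
In Python, from rig import arm gives the robot as it stands.
- The arm moves only by the shell command python3 -m inch 'ROWS' [FORCE]. ROWS is JSON, a list that holds one entry, the list of rows, each a list of 5 numbers: the closure, from 0 (fully open) to 1 (shut), then the shift along the world's x, y, z in mm, then the turn about the world's z in degrees. In form: [[[claw, x, y, z, roll], ...]]. A call has 1 to 12 rows; each row is the pose to reach, as a shift and turn from the pose commanded when the call began; what a row does not reach only later rows make up. A row lasts 1/8 s, in which the tool goes at most 62.5 mm and 10.7 degrees, less where a joint would pass 70% of its speed; a pose out of reach is approached as far as the arm can. A call with a gripper value outside its range is refused whole. The fingers move at their own pace and stop on an object; FORCE is the grip in N (left out, the last holds). Time passes only in rows, so rows that repeat a pose let the fingers close. It gives the time, the measured TCP pose, the force, the opening and the grip force at its end, in the units of the state.
- arm.observe(): the state, without advancing time (a new reading comes with each control period).
- arm.camera(name): name is "scene" or "top" or "wrist"; returns a dict with "color" (384x512x3 uint8, red, green, blue), "fx", "fy", "cx", "cy" (pixels), "R" (3x3) and "t" (3): a world point X has camera coordinates R X + t. Camera axes: x right, y down, z forward; pixel columns grow to the right and rows downward; lengths in m; the calibration is good to about 2 mm. A picture is of the moment at which its call begins. There is no depth.
- arm.hand_in(): hands the job in; it is judged then, once.
Trained networks look in a picture, given as the dict that the camera call returned (one of the last four; its "shot" number tells which), for a name from the list of things; names that differ only in an ending like _2 or _b are one class to them, and where a whole thing is asked for, a point or a joint stands for the part that bears it (a point fixed in the world has none). Each returns a list of dicts, best first, with "confidence" (0 to 1); they miss things now and then, are a little off and sometimes report something else, mostly with a low value. They report only what shows in the picture. A call takes as long as a camera call. They do not tell look-alikes from the thing itself.
- arm.spot_in(picture, query): "extent" ([left, top, right, bottom] in pixels, round what is visible of it).
- arm.trace(picture, query): "pixels" (384x512 bool, what is visible of it) and "extent" ([left, top, right, bottom] in pixels, round what is visible of it).
- arm.spot_point(picture, query): "location" ([column, row] in pixels: a listed point, or the origin of a listed thing).
The state is a dict: "t": time; "joint_pos": joint angles; "joint_vel": joint speeds; "tau": joint torques, N m; "tool_pos": TCP position; "tool_rot": TCP orientation; "ft_force": force on the tool from outside, world axes, zero at the start; "torque": the same for the moment, N m; "gripper_width": opening from 0.0 (shut) to 1.0 (fully open); "finger_force": force on a finger pad.
Only numpy, scipy, OpenCV 4.12 (cv2) and the standard library are available. Lean on these libraries where they do the work, as an engineer would, in place of code of your own. Each camera call takes 0.05 s, during which the arm holds its last target. There are 200 camera calls.

TASK

Set up the slicer: pick up the flat blade insert by its long edges only, with no finger on its blade face, lay it fully down in the four-cornered bed of the slicer frame and let go of it. Then grip the upright fin of the sprung sliding leg, draw the leg out until its pin is in line with the notch of the steel clip (the length mark), and only there, with the fin still held between the fingers, slide the dark cam lever along the fin until it is fully home and its pin sits in the notch. Finish while still gripping the fin with the leg at the mark and the lever closed (do not let go), and leave the salt shaker and the jars where they stand.

Things in the scene. Friction and masses are not known exactly. Their poses are not given: they have to be found in the camera images.
- slicer: White plastic slicer frame fixed on the worktop, a straight body about 300 mm long (its y), 44 mm wide (its x), rail top at 34 mm. Origin: centre of its underside; z up. The insert bed is at its -y end, the rail with scale, clip and sliding leg at its +y end; +x points to the side away from the robot.
- bed (a point): Where the insert's centre lies when fully home (half turns equal); axes as the slicer's. Bed floor 34 mm over the worktop, 4 mm below this point; corner lugs and end walls rise 7 mm above the floor with 3 mm play round the insert. Between lugs, 80 mm of each long edge is open: there the frame is only 34 mm wide, so fingers beside the insert can go 20 mm below the floor.
- insert_mid (a point): Centre (half-way up) of the loose blade insert: flat steel plate with two black long edges, 56 mm wide (its x), 96 mm long (its y), 8 mm thick, about 90 g, lying flat on the worktop blade up. Held by its two long edges the grip is 56 mm wide, closing along its x. z up.
- blade_face: The steel face of the insert with its blade, 44 mm x 96 mm, between the two black edge strips (each 6 mm wide) and part of the insert; origin at the centre of the insert's underside. Fingers must not touch it.
- leg (a joint): Slide of the leg along the slicer's +y, m: 0 pushed in, 0.10 fully out. A spring draws it back to 0 with 2 to 3 N whenever it is not held or locked. The leg carries the fin, the pin and the lever.
- fin: Upright slippery grey fin on the leg, its grip: 12 mm thick along the slicer's y, 100 mm long along x, 47 to 93 mm above the worktop. Origin at its centre; axes as the slicer's. Pinch it across the 12 mm; the pinching fingers can slide along it in x. Its near (-x) half is clear while the lever is open; the carriage below has its top at 47 mm.
- fin_mid (a point): Centre of the fin, 70 mm above the worktop, axes as the slicer's. Pin, pointer and fin have the same y in the slicer's frame.
- pointer (a point): Point on the leg below the near part of the fin, in line with the pin, 18 mm above the worktop; axes as the slicer's. The leg is at the length mark when this point has the same y as point mark in the slicer's frame.
- mark (a point): Length mark: mouth of the notch in the steel clip on the near (-x) face of the rail, 18 mm above the worktop; axes as the slicer's. The notch is 16 mm wide along y, between two round-tipped prongs, and takes the 8 mm pin; a black line on the clip's top shows its middle. The clip is fixed, 40 to 85 mm in +y from the pin's rest place.
- lever (a joint): Slide of the dark steel cam lever along the slicer's +x on the leg, m: 0 open, 0.022 fully closed. Needs about 3 N, stays where left. Closing it moves the vertical pin (8 mm thick, below the near end of the fin) in +x into the notch; off the mark the pin strikes a prong or misses.
- lever_face (a point): Middle of the lever's near face, 70 mm up; open, 6 mm to +x of the fin's middle. The lever is a yoke astride the fin: an ear each side, 8 to 28 mm off the fin's middle in y, 52 to 88 mm above the worktop, 8 mm thick in x, bridged over the fin up to 103 mm. Fingers holding the fin on its -x side push the ears in +x.
- salt: Salt shaker, 44 mm thick, 90 mm high, upright bystander behind the slicer; origin at the centre of its underside.
- spice: Spice jar, 45 mm thick, 106 mm high, upright bystander; origin at the centre of its underside.
- jam: Jam jar, 71 mm thick, 110 mm high, upright bystander; origin at the centre of its underside.
Mind the look-alikes: they are no part of the job. What is shaped like the part that bears insert_mid but red is not meant.

How it is judged:
By the outcome, as a careful person would: the job done as asked, in the order asked, and still so for the second after the job is handed in, while the arm keeps its last pose, push and grip.
It also fails if it takes over 61 s, if anything falls off the work surface, if the arm or the gripper's body presses on something with over 40 N, if the wrist force passes 120 N, or if a joint passes its speed limit or range.

## Working session

There is one attempt and no reset: what is moved stays moved. The work goes in short steps, Python scripts to look and compute and a shell command to move; the robot and the scene stay as the last step left them, time stands still between calls to the robot, and variables do not carry over. Pictures are saved under pics/ and viewed, at most 10 in all, crops included, and the job is handed in when it is done.

```bash
ls; mkdir -p pics; cat > h.py <<'E'
import numpy as np, cv2
from rig import arm
def tri(obs):
    # obs: list of (pic,(u,v)) -> point
    A=[];b=[]
    for p,(u,v) in obs:
        R=np.array(p["R"]);t=np.array(p["t"])
        x=(u-p["cx"])/p["fx"];y=(v-p["cy"])/p["fy"]
        A+= [R[0]-x*R[2],R[1]-y*R[2]]; b+=[x*t[2]-t[0],y*t[2]-t[1]]
    s=np.linalg.lstsq(np.array(A),np.array(b),rcond=None)
    return s[0]
def ray(p,uv,z):
    R=np.array(p["R"]);t=np.array(p["t"])
    d=R.T@np.array([(uv[0]-p["cx"])/p["fx"],(uv[1]-p["cy"])/p["fy"],1]);c=-R.T@t
    return c+d*(z-c[2])/d[2]
def save(p,n): cv2.imwrite("pics/"+n,cv2.cvtColor(p["color"],cv2.COLOR_RGB2BGR))
E
python3 - <<'E'
from h import *
np.set_printoptions(precision=3,suppress=True)
P={n:arm.camera(n) for n in("scene","top")}
for n,p in P.items(): save(p,n+"0.png")
R={}
for q in "slicer bed insert_mid fin_mid pointer mark lever_face salt spice jam".split():
    for n,p in P.items():
        r=arm.spot_point(p,q); R[q,n]=r
        print(q,n,[(np.round(d["location"],1).tolist(),round(d["confidence"],2)) for d in r[:3]])
    if R[q,"scene"] and R[q,"top"]: print("   ",tri([(P[n],R[q,n][0]["location"]) for n in P]))
print(arm.grip_depth,arm.observe()["t"],arm.observe()["tool_rot"])
for p in P.values(): print(-np.array(p["R"]).T@p["t"])
E
```

```text
pics
slicer scene [([248.9, 228.1], 0.64), ([197.0, 186.3], 0.28)]
slicer top [([239.2, 216.8], 0.83)]
    [0.49  0.    0.015]
bed scene [([277.9, 207.8], 0.56)]
bed top [([271.0, 218.2], 0.56)]
    [ 0.485 -0.091  0.048]
insert_mid scene [([328.4, 239.1], 0.78), ([336.4, 183.4], 0.75)]
insert_mid top [([293.1, 262.2], 0.76), ([348.4, 216.2], 0.75)]
    [ 0.357 -0.16   0.002]
fin_mid scene [([164.1, 203.2], 0.65), ([252.5, 209.4], 0.6), ([263.7, 232.3], 0.44)]
fin_mid top [([243.8, 217.0], 0.57)]
    [0.53  0.09  0.125]
pointer scene [([259.9, 232.6], 0.98)]
pointer top [([240.8, 231.3], 0.61)]
    [ 0.448 -0.006  0.032]
mark scene [([238.4, 242.0], 0.51), ([238.5, 172.8], 0.24)]
mark top [([217.6, 232.0], 0.74)]
    [0.445 0.06  0.036]
lever_face scene [([254.5, 214.1], 0.71)]
lever_face top [([240.4, 214.6], 0.52)]
    [ 0.49  -0.01   0.063]
salt scene [([240.1, 172.1], 0.77)]
salt top [([279.4, 145.3], 0.58)]
    [ 0.707 -0.111  0.009]
spice scene [([167.2, 201.8], 0.89)]
spice top [([191.6, 142.2], 0.65)]
    [0.71  0.142 0.01 ]
jam scene [([194.5, 187.6], 0.96)]
jam top [([228.0, 136.2], 0.78)]
    [ 0.735  0.039 -0.004]
-0.0188 1.1 [[ 0.897  0.441 -0.   ]
 [ 0.441 -0.897  0.   ]
 [ 0.    -0.    -1.   ]]
[-0.263  0.481  0.936]
[ 0.41  -0.087  1.232]
```

```bash
python3 - <<'E'
import cv2,numpy as np
a=cv2.imread("pics/scene0.png")[140:290,110:380];b=cv2.imread("pics/top0.png")[100:300,150:400]
a=cv2.resize(a,(800,int(150*800/270)));
cv2.imwrite("pics/sc.png",a);cv2.imwrite("pics/tp.png",cv2.resize(b,(750,600)))
E
```

```text
(no output)
```

View pics/sc.png

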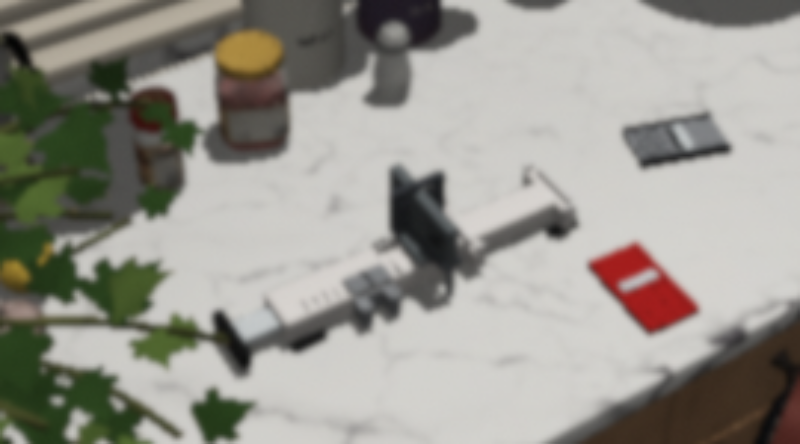

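View pics/tp.png

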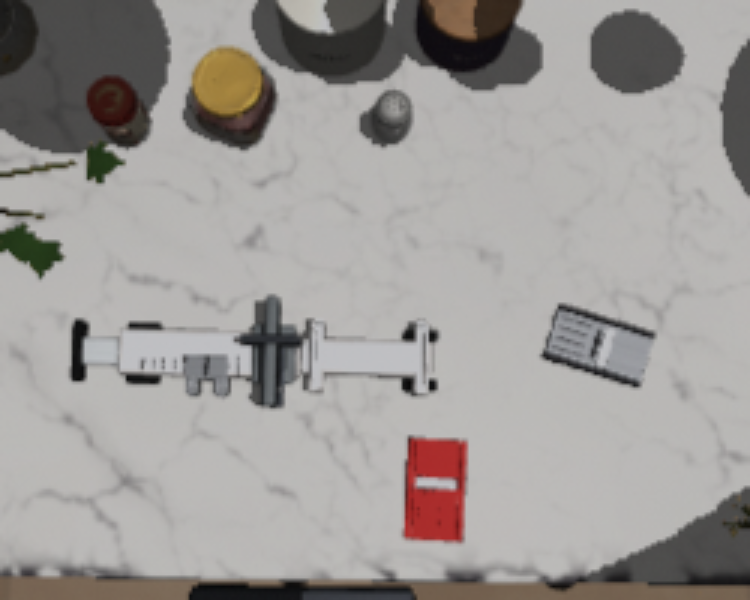

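The crops show the slicer lying along world y, with its bed at the right end. The grey insert is at top-view pixel (348,216), turned about -17°, and the red look-alike is at (293,262). Next I measure the real insert, the clip and the slicer heading.

```bash
python3 - <<'E'
from h import *
np.set_printoptions(precision=4,suppress=True)
P={n:arm.camera(n) for n in("scene","top")}
I={}
for n,p in P.items():
    for d in arm.spot_point(p,"insert_mid"):
        u,v=map(int,np.round(d["location"])); c=p["color"][v-3:v+4,u-3:u+4].reshape(-1,3).mean(0); print(n,d["location"],c)
        if c[0]-c[1]<30 and n not in I: I[n]=d["location"]
print("insert",tri([(P[n],I[n]) for n in P]),ray(P["top"],I["top"],.004))
p=P["top"]
for q,z in(("insert_mid",.008),("slicer",.034)):
    for d in arm.trace(p,q)[:3]:
        m=d["pixels"]; v,u=np.nonzero(m)
        W=np.array([ray(p,(a,b),z)[:2] for a,b in zip(u,v)],np.float32)*1000
        r=cv2.minAreaRect(W); pc=np.linalg.eigh(np.cov(W.T))[1][:,1]
        print(q,round(d["confidence"],2),r,W.mean(0),"yaw of long axis-90:",(np.degrees(np.arctan2(pc[1],pc[0]))%180)-90)
E
```

```text
scene [335.9, 187.4] [110.6735 112.6939 114.3061]
scene [328.9, 236.4] [163.7959  78.1633  77.7755]
top [291.4, 260.1] [166.449  111.7755 112.9796]
top [239.1, 215.2] [55.551  58.1837 60.9592]
insert [ 0.404  -0.0763  0.2251] [0.4958 0.0018 0.004 ]
insert_mid 0.74 ((360.66912841796875, -160.7783660888672), (56.16896438598633, 95.67451477050781), 86.9615478515625) [ 360.4404 -160.8885] yaw of long axis-90: 86.50747246548531
insert_mid 0.55 ((499.2738342285156, -319.575439453125), (97.309326171875, 57.40091323852539), 72.52840423583984) [ 499.3752 -319.7821] yaw of long axis-90: -19.202854438293613
slicer 0.9 ((490.1896667480469, 13.403091430664062), (100.04317474365234, 346.7880554199219), 0.38504549860954285) [487.4204   9.0737] yaw of long axis-90: -1.3084128882127573
slicer 0.64 ((491.6818542480469, -3.442605972290039), (14.210166931152344, 102.94231414794922), 88.5100326538086) [488.8279  -3.7251] yaw of long axis-90: 89.04612584873095
```

```bash
python3 -m inch '[[[0,212,263,-40,46],[0,212,263,-40,46],[0,212,263,-40,46],[0,212,263,-40,46],[0,212,263,-40,46],[0,212,263,-40,46],[0,212,263,-40,46],[0,212,263,-40,46]]]' 20
cat > look.py <<'E'
from h import *
import sys
np.set_printoptions(precision=4,suppress=True)
p=arm.camera("wrist"); save(p,sys.argv[1])
s=arm.observe();R=np.array(s["tool_rot"]);print(s["t"],np.array(s["tool_pos"]),"tooly deg",np.degrees(np.arctan2(R[1,1],R[0,1])),"cam",-np.array(p["R"]).T@p["t"])
for a in sys.argv[2:]:
    q,z=a.split(":");z=float(z)
    for d in arm.spot_point(p,q)[:2]: print(q,np.array(d["location"]),round(d["confidence"],2),ray(p,d["location"],z))
E
python3 look.py w1.png insert_mid:0.004
python3 - <<'E'
from h import *
p=arm.camera("wrist")
for d in arm.trace(p,"insert_mid")[:2]:
    v,u=np.nonzero(d["pixels"]); W=np.array([ray(p,(a,b),.008)[:2] for a,b in zip(u,v)],np.float32)*1000
    print(d["confidence"],d["extent"],cv2.minAreaRect(W))
E
```

```text
t: 2.4
tool_pos: [0.4973, -0.3226, 0.1787]
tool_rot: [[0.309, 0.951, -0.001], [0.951, -0.309, -0.002], [-0.002, -0.001, -1.0]]
ft_force: [0.3, -0.8, -0.0]
gripper_width: 0.999
finger_force: 0.0
2.45 [ 0.4971 -0.323   0.1788] tooly deg -18.051306875284162 cam [ 0.519  -0.2566  0.3439]
insert_mid [252.4 173.2] 0.91 [ 0.4991 -0.3233  0.004 ]
insert_mid [72.2 70.2] 0.65 [ 0.3611 -0.1689  0.004 ]
0.92 [223.3, 126.0, 282.8, 215.7] ((500.474365234375, -320.833984375), (96.31952667236328, 55.13790512084961), 73.1736068725586)
0.76 [13.6, 24.4, 125.9, 107.7] ((363.18621826171875, -163.9744873046875), (57.676856994628906, 98.65815734863281), 86.63380432128906)
```

View pics/w1.png

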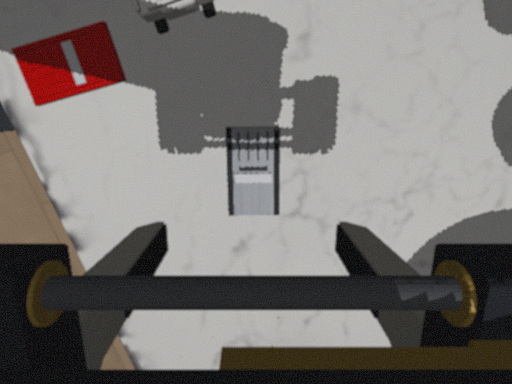

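The wrist picture shows the insert centred at (252,173), aligned with the fingers. The red plate at (70,65) is the look-alike. I descend over the insert.

```bash
python3 -m inch '[[[0,3,2,-60,1],[0,3,2,-120,1],[0,3,2,-158,1],[0,3,2,-158,1],[0,3,2,-158,1]]]' 20
```

```text
t: 3.22
tool_pos: [0.5027, -0.3195, 0.0222]
tool_rot: [[0.29, 0.957, 0.002], [0.957, -0.29, -0.001], [-0.001, 0.003, -1.0]]
ft_force: [0.7, 0.8, 0.8]
gripper_width: 0.997
finger_force: 0.0
```

```bash
python3 -m inch '[[[0,-2,-1,-20,0],[0,-2,-1,-20,0],[0,-2,-1,-20,0],[0.6,-2,-1,-20,0],[0.6,-2,-1,-20,0],[0.6,-2,-1,-20,0],[0.6,-2,-1,-20,0],[0.6,-2,-1,-20,0]]]' 20
```

```text
t: 4.22
tool_pos: [0.4998, -0.3193, 0.0006]
tool_rot: [[0.289, 0.957, 0.0], [0.957, -0.289, 0.0], [0.0, 0.0, -1.0]]
ft_force: [0.3, 0.3, 0.8]
gripper_width: 0.6
finger_force: 20.0
```

```bash
python3 -m inch '[[[0.6,0,0,30,0],[0.6,0,0,90,0],[0.6,-13,60,148,8],[0.6,-13,120,148,15],[0.6,-13,129,148,15],[0.6,-13,129,148,15],[0.6,-13,129,148,15]]]' 20
python3 look.py w2.png bed:0.038 slicer:0.0 mark:0.018 pointer:0.018 fin_mid:0.07 lever_face:0.07 insert_mid:0.15
```

```text
t: 5.1
tool_pos: [0.4863, -0.1922, 0.1482]
tool_rot: [[0.034, 0.999, -0.001], [0.999, -0.034, -0.001], [-0.001, -0.001, -1.0]]
ft_force: [-0.5, 0.8, -1.2]
gripper_width: 0.6
finger_force: 20.0
5.15 [ 0.4863 -0.1925  0.1481] tooly deg -2.005263607468082 cam [ 0.4889 -0.123   0.3135]
bed [246.3  75.8] 0.7 [ 0.4859 -0.0989  0.038 ]
slicer [500.6  94. ] 0.36 [ 0.7218 -0.1197  0.    ]
pointer [245.1  74.4] 0.16 [ 0.4847 -0.096   0.018 ]
insert_mid [119.2 155.6] 0.88 [ 0.4209 -0.1449  0.15  ]
insert_mid [251.9 245.4] 0.73 [ 0.4868 -0.1967  0.15  ]
```

View pics/w2.png

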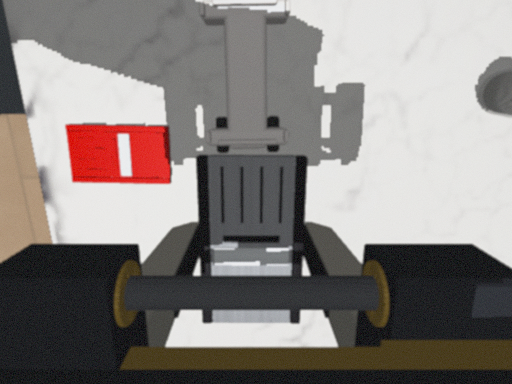

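The bed shows ahead of the held insert, with crossbars near (247,134) and (246,12). The insert's front edge is at row 155, columns 198 to 306. I zoom in for exact edges.

```bash
python3 - <<'E'
import cv2
a=cv2.imread("pics/w2.png")[0:172,170:330]
a=cv2.createCLAHE(3,(4,4)).apply(cv2.cvtColor(a,cv2.COLOR_BGR2GRAY))
a=cv2.resize(a,None,fx=3.48,fy=3.48,interpolation=cv2.INTER_CUBIC); a=cv2.cvtColor(a,cv2.COLOR_GRAY2BGR)
for i in range(0,160,20): cv2.putText(a,str(170+i),(int(i*3.48),595),0,.4,(0,0,255)); cv2.line(a,(int(i*3.48),0),(int(i*3.48),598),(0,0,255),1)
for i in range(0,170,20): cv2.putText(a,str(i),(0,int(i*3.48)+10),0,.4,(0,255,0)); cv2.line(a,(0,int(i*3.48)),(556,int(i*3.48)),(0,200,0),1)
cv2.imwrite("pics/w2z.png",a)
E
```

```text
(no output)
```

View pics/w2z.png

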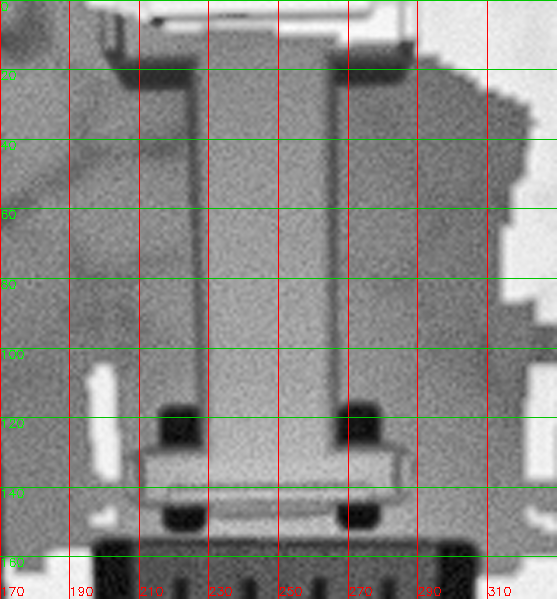

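```bash
python3 - <<'E'
from h import *
np.set_printoptions(precision=4,suppress=True)
p=arm.camera("wrist")
f=lambda u,v,z:print((u,v,z),ray(p,(u,v),z)[:2])
for a in((248,129.5,.041),(246.5,16.5,.041),(209,135,.041),(287.5,135,.041),(226,30,.034),(267.5,30,.034),(228.5,110,.034),(266,110,.034),(197,155,.156),(306.5,155,.156)):f(*a)
t=arm.camera("top")
for q in("bed","mark","pointer","fin_mid","lever_face"):
    for d in arm.spot_point(t,q)[:1]:print(q,d["location"],d["confidence"],ray(t,d["location"],dict(bed=.038,mark=.018,pointer=.018).get(q,.07)))
g=cv2.imread("pics/top0.png"); 
g=cv2.resize(g[185:250,165:305],None,fx=5.7,fy=5.7,interpolation=cv2.INTER_CUBIC);cv2.imwrite("pics/tz.png",g)
E
```

```text
(248, 129.5, 0.041) [ 0.486  -0.1399]
(246.5, 16.5, 0.041) [ 0.4879 -0.0546]
(209, 135, 0.041) [ 0.4532 -0.1433]
(287.5, 135, 0.041) [ 0.5189 -0.1455]
(226, 30, 0.034) [ 0.4712 -0.0621]
(267.5, 30, 0.034) [ 0.5042 -0.0631]
(228.5, 110, 0.034) [ 0.4701 -0.1236]
(266, 110, 0.034) [ 0.5017 -0.1247]
(197, 155, 0.156) [ 0.4618 -0.1437]
(306.5, 155, 0.156) [ 0.5156 -0.1455]
bed [275.7, 219.2] 0.9 [ 0.4827 -0.1048  0.038 ]
mark [218.6, 231.0] 0.58 [0.4489 0.0594 0.018 ]
pointer [239.8, 230.7] 0.92 [ 0.4502 -0.0018  0.018 ]
fin_mid [239.6, 215.7] 0.7 [ 0.4899 -0.0044  0.07  ]
lever_face [242.2, 215.3] 0.48 [ 0.491  -0.0116  0.07  ]
```

```bash
python3 -m inch '[[[0.6,1,50,-20,0.5],[0.6,1,94,-60,0.5],[0.6,1,94,-94,0.5],[0.6,1,94,-94,0.5],[0.6,1,94,-94,0.5]]]' 20
python3 look.py w3.png fin_mid:0.07 pointer:0.018 mark:0.018 lever_face:0.07
python3 - <<'E'
import cv2
a=cv2.imread("pics/w3.png"); cv2.imwrite("pics/w3z.png",cv2.resize(a,None,fx=1.5,fy=1.5,interpolation=cv2.INTER_CUBIC))
E
```

```text
t: 6.48
tool_pos: [0.4886, -0.0971, 0.0555]
tool_rot: [[0.024, 1.0, 0.002], [1.0, -0.024, -0.001], [-0.001, 0.002, -1.0]]
ft_force: [-0.2, 0.0, -0.3]
gripper_width: 0.598
finger_force: 20.0
6.525 [ 0.4889 -0.0973  0.0559] tooly deg -1.4152519080509978 cam [ 0.49   -0.0279  0.2209]
fin_mid [243.5  60.1] 0.76 [ 0.4876 -0.0082  0.07  ]
pointer [188.2  74.3] 0.94 [ 0.4537 -0.0084  0.018 ]
mark [241.6  62.1] 0.4 [ 0.4857 -0.0024  0.018 ]
lever_face [253.8  61.9] 0.74 [ 0.4921 -0.009   0.07  ]
```

View pics/w3z.png

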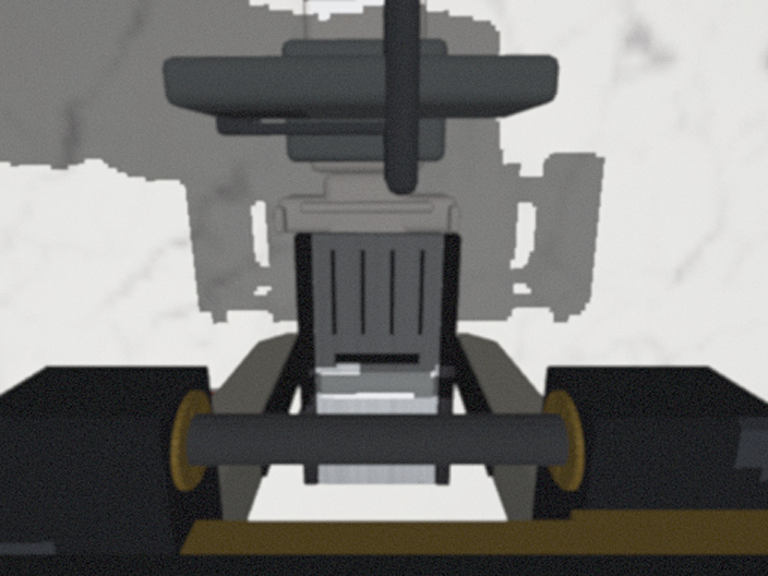

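The picture shows the insert front edge at zoomed row 233, columns 295 to 460. The far end wall is just ahead, at rows 197 to 212 with lugs at columns 276 to 459. I compare the two positions.

```bash
python3 - <<'E'
from h import *
np.set_printoptions(precision=4,suppress=True)
p=arm.camera("wrist")
for n,u,v,z in(("insL",295,234,.063),("insR",460,234,.063),("lugL",277,220,.041),("lugR",459,220,.041),("wall in",368,211,.041),("wall out/step",368,197,.041),("line top",368,204,.041),("lug near edge",280,233,.041)):
    print(n,ray(p,(u/1.5,v/1.5),z)[:2])
a=cv2.imread("pics/w3.png")[105:165,170:320]
g=cv2.createCLAHE(4,(2,2)).apply(cv2.cvtColor(a,cv2.COLOR_BGR2GRAY))
a=cv2.cvtColor(cv2.resize(g,None,fx=5.3,fy=5.3,interpolation=cv2.INTER_CUBIC),cv2.COLOR_GRAY2BGR)
for i in range(0,60,5): cv2.putText(a,str(105+i),(0,int(i*5.3)+5),0,.4,(0,255,0))
for i in range(0,150,10): cv2.putText(a,str(170+i),(int(i*5.3)-10,312),0,.4,(0,0,255))
cv2.imwrite("pics/w3y.png",a)
E
```

```text
insL [ 0.4629 -0.0507]
insR [ 0.5171 -0.052 ]
lugL [ 0.4528 -0.0485]
lugR [ 0.5204 -0.0502]
wall in [ 0.4867 -0.046 ]
wall out/step [ 0.4869 -0.0409]
line top [ 0.4868 -0.0434]
lug near edge [ 0.4536 -0.0533]
```

View pics/w3y.png

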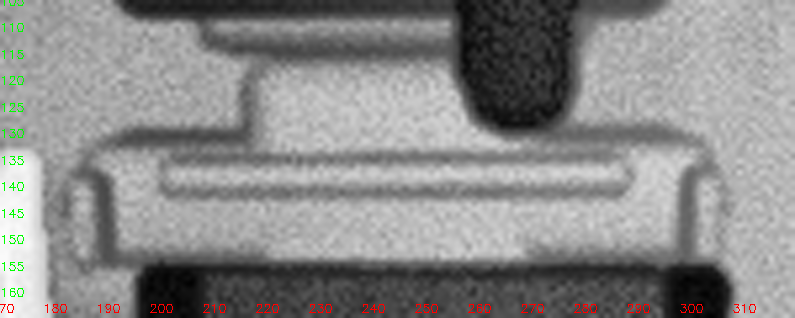

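```bash
python3 -m inch '[[[0.6,-3,1,0,0],[0.6,-3,1,0,0],[0.6,-3,1,-10,0],[0.6,-3,1,-15,0],[0.6,-3,1,-19,0],[0.6,-3,1,-19,0],[0.6,-3,1,-19,0]]]' 20
```

```text
t: 7.65
tool_pos: [0.4848, -0.0953, 0.0356]
tool_rot: [[0.023, 1.0, -0.0], [1.0, -0.023, 0.0], [0.0, -0.0, -1.0]]
ft_force: [-0.2, -0.2, -0.9]
gripper_width: 0.601
finger_force: 20.0
```

```bash
python3 -m inch '[[[0.6,0,0,-2,0],[0.6,0,0,-2,0],[0.6,0,0,-2,0]]]' 20
python3 -m inch '[[[0.6,0,0,0,0],[0.3,0,0,0,0],[0.3,0,0,0,0],[0.3,0,0,0,0],[0.3,0,0,40,0],[0.3,0,0,90,0],[0.3,0,0,90,0],[0.3,0,0,90,0]]]'
python3 - <<'E'
from h import *
np.set_printoptions(precision=4,suppress=True)
p=arm.camera("wrist");save(p,"w4.png")
for q,z in(("insert_mid",.038),("bed",.038)):
    for d in arm.spot_point(p,q)[:2]: print(q,np.array(d["location"]),d["confidence"],ray(p,d["location"],z))
cv2.imwrite("pics/w4z.png",cv2.resize(cv2.imread("pics/w4.png"),(768,576),interpolation=cv2.INTER_CUBIC))
E
```

```text
t: 8.02
tool_pos: [0.485, -0.0954, 0.0345]
tool_rot: [[0.023, 1.0, 0.001], [1.0, -0.023, -0.0], [-0.0, 0.001, -1.0]]
ft_force: [-0.8, 1.0, 4.7]
gripper_width: 0.599
finger_force: 20.0
t: 9.02
tool_pos: [0.4841, -0.0955, 0.1232]
tool_rot: [[0.023, 1.0, -0.001], [1.0, -0.023, -0.0], [-0.0, -0.001, -1.0]]
ft_force: [-0.3, 0.7, 0.6]
gripper_width: 0.703
finger_force: 0.0
insert_mid [126.  258.3] 0.96 [ 0.3768 -0.1484  0.038 ]
insert_mid [250.7 199.8] 0.91 [ 0.484  -0.0992  0.038 ]
```

View pics/w4z.png

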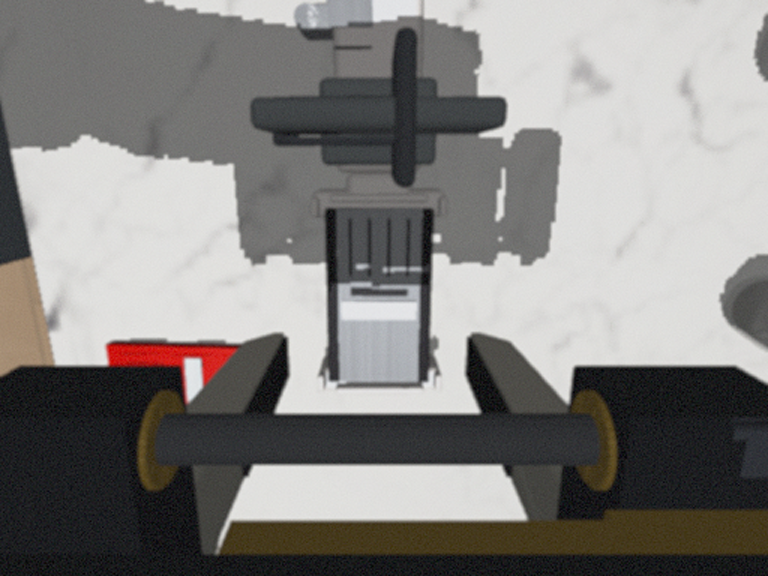

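The insert now lies inside the lugs and end walls: outline at columns 327 to 434, rows 208 to 385, with the walls just outside. The fin is ahead at row 112, columns 250 to 507. I move above its near half and turn by 90°.

```bash
python3 -m inch '[[[0.4,0,10,10,10],[0.4,-10,30,16,20],[0.4,-25,60,16,30],[0.4,-25,89,16,40],[0.4,-25,89,16,50],[0.4,-25,89,16,60],[0.4,-25,89,16,70],[0.4,-25,89,16,80],[0.4,-25,89,16,90],[0.4,-25,89,16,90],[0.4,-25,89,16,90]]]' 15
python3 look.py w5.png fin_mid:0.07 pointer:0.018 mark:0.018 lever_face:0.07 bed:0.038 insert_mid:0.038
python3 - <<'E'
import cv2
cv2.imwrite("pics/w5z.png",cv2.resize(cv2.imread("pics/w5.png"),(768,576),interpolation=cv2.INTER_CUBIC))
E
```

```text
t: 10.55
tool_pos: [0.4594, -0.0063, 0.1391]
tool_rot: [[-1.0, 0.026, -0.001], [0.026, 1.0, 0.0], [0.001, 0.0, -1.0]]
ft_force: [-0.1, -1.3, 0.6]
gripper_width: 0.599
finger_force: 0.0
10.6 [ 0.4595 -0.0063  0.1393] tooly deg 88.56682610079996 cam [ 0.3901 -0.005   0.3046]
fin_mid [250.2 234.9] 0.83 [ 0.4866 -0.0083  0.07  ]
pointer [248.7 178.1] 0.65 [ 0.4526 -0.0089  0.018 ]
mark [315.8 176.2] 0.79 [0.4524 0.052  0.018 ]
lever_face [249.4 244.3] 0.74 [ 0.4945 -0.0092  0.07  ]
insert_mid [72.1 80.1] 0.9 [ 0.366 -0.145  0.038]
insert_mid [148.8 224.2] 0.72 [ 0.4874 -0.0975  0.038 ]
```

View pics/w5z.png

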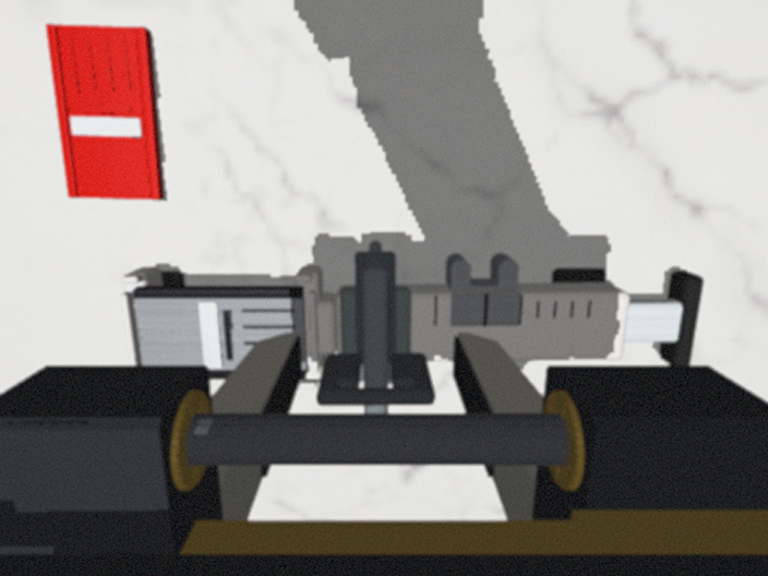

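The view shows the fin at zoomed columns 357 to 394, the pin at (375,245), the notch between prongs at columns 458 and 504, and the lever open at row 375. Pin to mark is about 61 mm in both views. I descend and pinch the fin.

```bash
python3 -m inch '[[[0.4,0,-2,-40,0],[0.4,0,-2,-75,0],[0.4,0,-2,-87,0],[0.4,0,-2,-87,0],[0.4,0,-2,-87,0],[0.95,0,-2,-87,0],[0.95,0,-2,-87,0],[0.95,0,-2,-87,0],[0.95,0,-2,-87,0],[0.95,0,-2,-87,0]]]' 20
```

```text
t: 12.15
tool_pos: [0.4597, -0.0073, 0.0527]
tool_rot: [[-1.0, 0.022, 0.0], [0.022, 1.0, 0.002], [-0.0, 0.002, -1.0]]
ft_force: [1.6, -0.3, -0.8]
gripper_width: 0.131
finger_force: 20.0
```

```bash
python3 -m inch '[[[0.95,0,12,0,0],[0.95,0,24,0,0],[0.95,1,36,0,0],[0.95,1,48,0,0],[0.95,1,58,0,0],[0.95,1,61,0,0],[0.95,1,61,0,0],[0.95,1,61,0,0]]]' 20
python3 look.py w6.png fin_mid:0.07 pointer:0.018 mark:0.018 lever_face:0.07
python3 - <<'E'
from h import *
np.set_printoptions(precision=4,suppress=True)
t=arm.camera("top")
for q in("mark","pointer"):
    for d in arm.spot_point(t,q)[:1]:print(q,d["location"],d["confidence"],ray(t,d["location"],.018))
a=cv2.imread("pics/w6.png")[100:260,150:370]
cv2.imwrite("pics/w6z.png",cv2.resize(a,None,fx=3.6,fy=3.6,interpolation=cv2.INTER_CUBIC))
E
```

```text
t: 13.15
tool_pos: [0.4608, 0.0525, 0.0527]
tool_rot: [[-1.0, 0.023, 0.0], [0.023, 1.0, -0.0], [-0.0, -0.0, -1.0]]
ft_force: [1.8, -2.5, 0.9]
gripper_width: 0.13
finger_force: 20.0
13.2 [0.4608 0.0524 0.0527] tooly deg 88.64968337003525 cam [0.3913 0.0537 0.218 ]
fin_mid [251.7 298.3] 0.59 [0.4878 0.0516 0.07  ]
fin_mid [249.3 207. ] 0.5 [0.438  0.0516 0.07  ]
pointer [249.4 209. ] 0.73 [0.4558 0.0509 0.018 ]
mark [259.6 203.3] 0.86 [0.4521 0.0576 0.018 ]
mark [169.9 243.9] 0.42 [ 0.4791 -0.003   0.018 ]
mark [190.7, 144.1] 0.19 [0.7048 0.1471 0.018 ]
```

View pics/w6z.png

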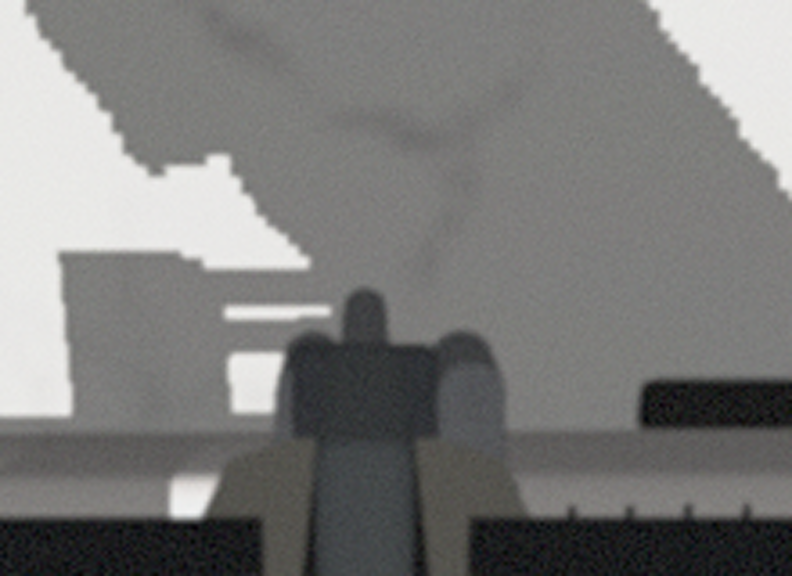

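The pin, at zoomed column 365, is still short of the notch middle at about column 389, with the prongs at about 312 and 464. That is about 4.5 mm more.

```bash
python3 -m inch '[[[0.95,0,2,0,0],[0.95,0,4.5,0,0],[0.95,0,4.5,0,0],[0.95,0,4.5,0,0]]]' 20
python3 look.py w7.png pointer:0.018 mark:0.018
python3 - <<'E'
from h import *
a=cv2.imread("pics/w7.png")[165:235,200:310]
cv2.imwrite("pics/w7z.png",cv2.resize(a,None,fx=7,fy=7,interpolation=cv2.INTER_CUBIC))
E
```

```text
t: 14.05
tool_pos: [0.4609, 0.0574, 0.0527]
tool_rot: [[-1.0, 0.023, 0.0], [0.023, 1.0, 0.0], [-0.0, 0.0, -1.0]]
ft_force: [2.3, -1.5, 0.9]
gripper_width: 0.127
finger_force: 20.0
14.1 [0.4609 0.0574 0.0527] tooly deg 88.6843400346433 cam [0.3914 0.0586 0.218 ]
pointer [249.2 209.4] 0.83 [0.4561 0.0557 0.018 ]
```

View pics/w7z.png

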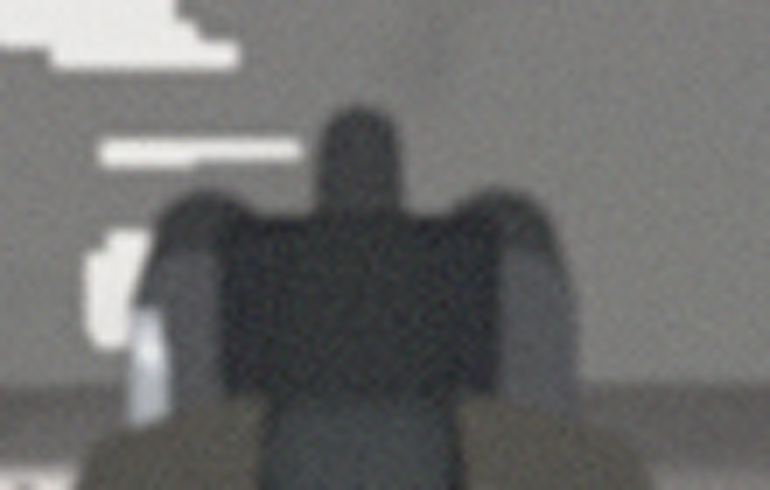

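The pin, at column 360, is centred between the prong tips at 205 and 502, to within about 0.5 mm. Now I slide along the fin to push the lever.

```bash
python3 -m inch '[[[0.95,4,0,0,0],[0.95,8,0,0,0],[0.95,12,-0.3,0,0],[0.95,16,-0.4,0,0],[0.95,20,-0.5,0,0],[0.95,24,-0.6,0,0],[0.95,24,-0.6,0,0]]]' 15
```

```text
t: 15.08
tool_pos: [0.4753, 0.0554, 0.0505]
tool_rot: [[-1.0, 0.023, -0.018], [0.023, 1.0, -0.004], [0.018, -0.005, -1.0]]
ft_force: [-11.0, -2.3, 2.0]
gripper_width: 0.128
finger_force: 15.0
```

```bash
python3 -m inch '[[[0.95,3,0,0,0],[0.95,6,-0.1,0,0],[0.95,9,-0.2,0,0],[0.95,12,-0.3,0,0],[0.95,12,-0.3,0,0]]]' 15
python3 look.py w8.png lever_face:0.07 fin_mid:.07
```

```text
t: 15.7
tool_pos: [0.4854, 0.0551, 0.0501]
tool_rot: [[-1.0, 0.022, -0.022], [0.023, 1.0, -0.005], [0.022, -0.006, -1.0]]
ft_force: [-12.6, -2.2, 1.8]
gripper_width: 0.131
finger_force: 16.1
15.75 [0.4854 0.0551 0.0501] tooly deg 88.71609494274948 cam [0.4196 0.0571 0.2169]
fin_mid [250.  258.6] 0.92 [0.4889 0.054  0.07  ]
```

I have now viewed 11 pictures, one over the limit of 10, so from here I use only numbers. The y reading is about 1.7 mm back of the fin line, so I correct that before pushing the lever on.

```bash
python3 -m inch '[[[0.95,0,1.7,0,0],[0.95,0,1.7,0,0],[0.95,2,1.7,1,0],[0.95,4,1.7,1,0],[0.95,4,1.7,1,0]]]' 15
python3 look.py w9.png pointer:0.018 mark:0.018 fin_mid:.07
```

```text
t: 16.48
tool_pos: [0.4879, 0.0561, 0.0502]
tool_rot: [[-0.999, 0.023, -0.025], [0.023, 1.0, -0.006], [0.025, -0.007, -1.0]]
ft_force: [-13.9, -2.0, -1.6]
gripper_width: 0.126
finger_force: 16.5
16.525 [0.4879 0.0561 0.0502] tooly deg 88.70830122371707 cam [0.4226 0.0583 0.2172]
fin_mid [251.4 251.2] 0.94 [0.4876 0.0559 0.07  ]
```

```bash
python3 -m inch '[[[0.95,0,0.6,0,0],[0.95,2,0.6,1,0],[0.95,4,0.6,1,0],[0.95,6,0.5,1,0],[0.95,8,0.5,1,0],[0.95,8,0.5,1,0]]]' 15
python3 look.py w10.png fin_mid:.07 lever_face:.07
```

```text
t: 17.42
tool_pos: [0.4955, 0.0564, 0.0507]
tool_rot: [[-0.999, 0.023, -0.026], [0.023, 1.0, -0.006], [0.026, -0.007, -1.0]]
ft_force: [-13.3, -2.0, -3.3]
gripper_width: 0.131
finger_force: 16.3
17.475 [0.4955 0.0564 0.0507] tooly deg 88.70651751125611 cam [0.4304 0.0586 0.2178]
fin_mid [249.7 240.6] 0.64 [0.4899 0.0554 0.07  ]
```

```bash
python3 -m inch '[[[0.95,2,0,0,0],[0.95,4,0,0,0],[0.95,6,-0.1,0,0],[0.95,8,-0.1,0,0],[0.95,8,-0.1,0,0]]]' 15
python3 look.py w11.png mark:.018 pointer:.018 lever_face:.07
```

```text
t: 18.2
tool_pos: [0.5036, 0.0563, 0.0507]
tool_rot: [[-0.999, 0.023, -0.026], [0.023, 1.0, -0.006], [0.026, -0.007, -1.0]]
ft_force: [-14.5, -2.6, -2.5]
gripper_width: 0.129
finger_force: 16.3
18.25 [0.5036 0.0563 0.0507] tooly deg 88.7043627794511 cam [0.4385 0.0585 0.2178]
```

```bash
python3 -m inch '[[[0.95,2,0,0,0],[0.95,4,0,0,0],[0.95,6,-0.1,0,0],[0.95,6,-0.1,0,0],[0.95,6,-0.1,0,0]]]' 15
```

```text
t: 19.02
tool_pos: [0.506, 0.0565, 0.0506]
tool_rot: [[-0.999, 0.021, -0.032], [0.021, 1.0, -0.008], [0.032, -0.008, -0.999]]
ft_force: [-20.4, -1.8, 2.3]
gripper_width: 0.129
finger_force: 22.4
```

```bash
python3 -m inch '[[[0.95,2,0,0,0],[0.95,4,0,0,0],[0.95,4,0,0,0],[0.95,4,0,0,0]]]' 15
```

```text
t: 19.52
tool_pos: [0.5062, 0.0568, 0.0506]
tool_rot: [[-0.999, 0.02, -0.039], [0.021, 1.0, -0.009], [0.039, -0.01, -0.999]]
ft_force: [-27.7, -2.6, 7.9]
gripper_width: 0.131
finger_force: 27.6
```

The arm has met a hard stop at x about 0.506. I check numerically that the lever really is home.

```bash
python3 - <<'E'
from h import *
np.set_printoptions(precision=4,suppress=True)
P={n:arm.camera(n) for n in("scene","top","wrist")}
for n,p in P.items():
    save(p,n+"9.png")
    for q,z in(("lever_face",.07),("fin_mid",.07),("pointer",.018),("mark",.018),("insert_mid",.038)):
        for d in arm.spot_point(p,q)[:2]: print(n,q,np.array(d["location"]),round(d["confidence"],2),ray(p,d["location"],z))
    for q in("lever_face","fin"):
        for d in arm.trace(p,q)[:2]: print(n,"trace",q,np.array(d["extent"]),round(d["confidence"],2),d["pixels"].sum())
p=P["wrist"]; 
def proj(p,X):
    c=np.array(p["R"])@X+p["t"];return np.array([p["fx"]*c[0]/c[2]+p["cx"],p["fy"]*c[1]/c[2]+p["cy"]])
for n in P:print(n,"finmid",proj(P[n],[.488,.0555,.07]),"lever open",proj(P[n],[.494,.0555,.07]),"closed",proj(P[n],[.516,.0555,.07]),"bridge top open/closed",proj(P[n],[.494,.0555,.103]),proj(P[n],[.516,.0555,.103]))
E
```

```text
scene lever_face [226.1 214.2] 0.4 [0.5189 0.0525 0.07  ]
scene fin_mid [232.2 220. ] 0.61 [0.4921 0.0499 0.07  ]
scene pointer [236.5 242.2] 0.86 [0.4617 0.0562 0.018 ]
scene mark [237.9 242.8] 0.5 [0.458  0.0542 0.018 ]
scene insert_mid [278.  208.1] 0.68 [ 0.4931 -0.0958  0.038 ]
scene insert_mid [328.  236.7] 0.66 [ 0.337  -0.1439  0.038 ]
scene trace lever_face [154.3 169.7 173.1 202.1] 0.55 367
top pointer [190.2 142.1] 0.27 [0.7108 0.1487 0.018 ]
top insert_mid [269.4 220.6] 0.77 [ 0.4786 -0.087   0.038 ]
top trace lever_face [179.7 126.9 200.3 148.5] 0.45 319
wrist fin_mid [250.6 215.3] 0.88 [0.4879 0.0566 0.07  ]
wrist pointer [251.2 140.2] 0.62 [0.4554 0.057  0.018 ]
wrist mark [251.5 215.3] 0.41 [0.5035 0.0562 0.018 ]
wrist trace lever_face [231.2 153.8 276.3 315.9] 0.78 1097
wrist trace lever_face [213.8 108.  512.  331.3] 0.48 13637
wrist trace fin [235.  104.2 267.2 333.3] 0.6 5212
wrist trace fin [  0.  154.3  79.8 251.8] 0.17 6856
scene finmid [231.1529 221.7907] lever open [229.9589 220.3809] closed [225.6436 215.2858] bridge top open/closed [229.6857 211.0839] [225.297  206.0049]
top finmid [218.0296 216.2428] lever open [218.0714 214.0823] closed [218.2245 206.1829] bridge top open/closed [216.5946 213.1916] [216.7554 205.0664]
wrist finmid [248.2794 215.527 ] lever open [248.5565 227.4299] closed [249.5347 269.4414] bridge top open/closed [246.9826 255.4161] [248.264  306.9368]
```

```bash
python3 -c "
from rig import arm
s=arm.observe();print(s['t'],s['tool_pos'],s['ft_force'],s['finger_force'],s['gripper_width'])
print(arm.hand_in())"
```

```text
20.725 [0.50616972 0.05680714 0.05057583] [-27.32174463  -2.14959743   8.14314996] 27.57649832739844 0.132720699293665
the job is handed in; nothing more can be done
None
```

I handed the job in at 20.7 s with the insert lying in the bed, the leg drawn to the mark, the lever pushed to its hard stop (it measured closed, the pin itself was not in view), and the fin still gripped; I viewed 11 pictures, one over the limit of 10.

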